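Run a phone boom back up to its length mark, flip its cam lever shut and keep hold

TASK

The overhead phone stand on the kitchen counter has let its boom run out down the sloping rod, with the cam lever open. Take the boom by its collar, slide it up the rod until the collar's upper edge meets the middle of the three ring marks, and while you hold it exactly there flip the cam lever fully closed, flat against the collar. Finish still gripping the collar with the lever closed in your grip - do not let go - and leave everything else on the counter where it is.

Things in the scene. Friction and masses are not known exactly. Their poses are not given: they have to be found in the camera images.
- boom_sleeve (a joint): How far the boom (sleeve, collar and phone) is slid up the rod, m: 0 = run out on its lower stop, 0.100 = upper stop; the collar's upper edge is on the middle ring at 0.065. Lever open, nothing holds it: about 2 N along the rod holds or moves it (mass varies) and let go it slides back to 0. Lever closed, it is clamped and slips only at some 15 N.
- lever_angle (a joint): Opening of the cam lever, rad: 0 = closed, flat against the collar's side; 0.75 = fully open, tip standing out sideways. It stays where it is left. It is stiff: 5 N square on the tip turns it (some 8 N if pressed straight sideways when wide open); from about 0.35 the cam bites on the rod and it takes more, 10 to 14 N at the tip to reach 0. A light grip across collar and lever leaves it open, a firm one closes it.
- collar: Black block at the boom's upper end, 36 mm long (x), 28 wide (y), 34 tall (z), 0.24 to 0.28 m above the counter; origin at its centre, on the rod's axis. x points out and down the rod (22 degrees below level), y is level, towards the lever's side, z up, square to the rod. Its upright sides are at y = -14 mm (bare) and +14 mm (lever). Nothing rises over 30 mm above it nearby.
- collar_edge (a point): Centre of the collar's upper end face, on the rod's axis (18 mm from the collar's centre, towards the post): the edge that is read against the ring marks. Below the collar the boom goes on as a round tube 22 mm across, 190 mm long, down to the phone, all one rigid piece with it.
- length_mark (a point): Middle one of the three dark ring marks on the bare bright rod (16 mm across): a point on the rod's axis, fixed to the stand. The ring is 3 mm wide. It lies 90 mm along the rod from the post's axis; the other two rings are 30 mm above and below it.
- cam_lever: Aluminium plate 28 mm wide along the rod and 5 mm thick; origin on its hinge pin, which is parallel to the rod, at y = +17.5, z = +10 mm from the collar's centre. Its own -z points from the pin to the tip, 36 mm away. Polished, slippery. It is on the collar side away from the robot when the stand is not turned.
- lever_tip (a point): Centre of the lever's rolled tip, a bar 8 mm thick, 30 mm long, parallel to the rod. Closed it lies at y = +18.5, z = -26 mm from the collar's centre, its outer side 22.5 mm from the rod's axis: collar and closed lever together are 36.5 mm wide. Open at 0.7 the outer side is 45 mm from the axis: 59 mm over collar and lever.
- boom_stand: Fixed stand: steel base plate 160 x 240 x 14 mm and a post 24 mm thick; origin on the counter below the post's axis. From the clamp block on the post's head (48 mm long, rod axis 310 mm above the counter) the rod slopes down along the stand's -y; the lever's side is its +x.
- cake_plate: White plate, 200 mm across, with a loaf cake on it, 62 mm high, standing under the phone; origin under its centre. To be left alone.
- baking_dish: Blue-grey ceramic baking dish 180 x 230 x 65 mm; origin under its centre. To be left alone.
- olive_jar: Glass jar of olives, 86 mm across, 120 mm high, beside the stand; origin under its centre. To be left alone.
- avocado_a: Avocado about 100 x 65 x 65 mm lying beside the stand; origin under its middle. To be left alone.
- avocado_b: A second avocado of the same size; origin under its middle. To be left alone.
- salt_shaker: Glass salt shaker with steel cap, 41 mm across, 82 mm high; origin under its centre. To be left alone.
- table_knife: Table knife 250 mm long, lying beside the stand; origin under its middle. To be left alone.

How it is judged:
On the way, in this order (a step that is already met when the one before it is completed fails the run):
1. the boom is held in the gripper with the collar's edge at the middle ring mark (within 5 mm) while the lever is still open (above 0.15 rad) (distance between collar_edge and length_mark below 0.005 m and value of joint lever_angle above 0.15 rad and contact force between the fingers and collar above 1 N), for 0.2 s.
2. the lever is closed (below 0.08 rad) with the fingers on the collar and its edge still at the mark (within 5 mm) (distance between collar_edge and length_mark below 0.005 m and value of joint lever_angle below 0.08 rad and contact force between the fingers and collar above 2 N), for 0.3 s.
At the end, for the whole second after the job is handed in: The collar's upper edge is within 5 mm of the middle ring mark, the cam lever is closed (below 0.08 rad), the boom is at rest, and the gripper still holds it: fingers press on the collar and on the closed lever, each with over 2 N. Everything else stands within 25 mm of where it was (all of step 2 and contact force between the fingers and cam_lever above 2 N and linear speed of collar below 0.01 m/s); the arm keeps its last pose, push and grip.
It fails at once if the lever is closed onto the rod (below 0.15 rad) while the collar's edge is more than 8 mm from the mark (value of joint lever_angle below 0.15 rad and distance between collar_edge and length_mark above 0.008 m).
It fails at once if something else on the counter is moved by more than 25 mm (distance of any of cake_plate, baking_dish, olive_jar, avocado_a, avocado_b, salt_shaker, table_knife from where it was at the start of the episode above 0.025 m).
It also fails if it takes over 32 s, if anything falls off the work surface, if the arm or the gripper's body presses on something with over 40 N, if the wrist force passes 120 N, or if a joint passes its speed limit or range.

ROBOT

A 7-joint arm with a two-finger parallel gripper is mounted at the origin on the work surface. World frame = base frame: x ahead of the robot, y to its left, z up, the work surface at z = 0. Lengths are in m, angles in rad, forces in N, time in s.
With the tool pointing down it reaches from about 0.4 to 0.85 m from the base axis. Payload 4.5 kg.
Tool frame: the origin (TCP) lies on the centre line of the jaws, within the pads' length; the fingertips stand 11 mm ahead of it and the grasp point (between the pads) lies 8 mm behind it; z points along the fingers, y is the line along which they close (so a half turn about z gives the same grasp; the last joint's range is limited). The gripper opens to 88 mm and grips with 3 to 60 N. Pads are 18 mm wide; open, the fingers measure 123 mm over their backs; the gripper's body (75 mm by 187 mm) begins 45 mm behind the grasp point.
Start: joints at [1.293, 0.689, -0.195, 1.565, 0.157, 0.902, -0.215], TCP at [0.192, -0.595, 0.25] pointing down, gripper open.
Joint ranges: [-3.01, 3.01], [-0.46, 2.08], [-1.47, 1.51], [0.13, 2.56], [-1, 4.14], [0.04, 2.09], [-2.66, 2.66]. Speed limits (rad/s): [2.57, 2.57, 3.14, 3.14, 3.14, 3.14, 3.14].

INTERFACE

Orientations are given as a unit quaternion [x, y, z, w].
In Python, from plant import * gives the robot as it stands. The module is installed in compiled form; this text tells all that it offers.
- The arm moves only by the tool send_rows, never from a script. Its argument "motion" is a list of rows, each an object of numbers: "x", "y", "z": the shift along the tool's x, y, z in cm; "rx", "ry", "rz": the turn, a rotation vector about the tool's x, y, z in rad; "jaw": the finger opening in cm, from 0 to 8.81. In form: [{"x": .., "y": .., "z": .., "rx": .., "ry": .., "rz": .., "jaw": ..}, ...]. A call has exactly 5 rows; each row shifts and turns the commanded pose from where the row before left it, along the tool's axes as they then stand; what a row does not reach is not made up. A row lasts 1/10 s, in which the tool goes at most 50 mm and 8.59 degrees, less where a joint would pass 70% of its speed; a pose out of reach is approached as far as the arm can. A call is refused whole if a number of a shift passes 5 or a number of a turn 0.15, either way. A call with a gripper value outside its range is refused whole. The fingers move at their own pace and stop on an object; "grip_force" is the grip in N (left out, the last holds). Time passes only in rows, so rows that do not move let the fingers close, or fill a call up. It gives the time, the measured TCP pose, the force, the opening and the grip force at its end, in the units of the state.
- get_state(): the state, without advancing time (a new reading comes with each control period).
- snapshot(name): name is "scene" or "top" or "wrist"; returns a dict with "img" (400x640x3 uint8, red, green, blue), "vertical_fov" (degrees; the focal length in pixels is half the picture's height over the tangent of half this angle, whatever the lens; pixels are square), "cx", "cy" (the principal point, pixels), "extrinsics" (4x4, takes a point from camera to world coordinates). Camera axes: x right, y up, looking along -z (the intrinsics and any distortion apply to the point x, -y, -z); pixel columns grow to the right and rows downward; lengths in m; the calibration is good to about 2 mm. A picture is of the moment at which its call begins. There is no depth.
- finish_job(): hands the job in; it is judged then, once.
The state is a dict: "clock": time; "q": joint angles; "qd": joint speeds; "joint_torque": joint torques, N m; "tool_pos": TCP position; "eef_rot": TCP orientation; "contact_force": force on the tool from outside, world axes, zero at the start; "moment": the same for the moment, N m; "opening": opening from 0.0 (shut) to 1.0 (fully open); "finger_force": force on a finger pad.
Only numpy, scipy, OpenCV 4.12 (cv2) and the standard library are available. Lean on these libraries where they do the work, as an engineer would, in place of code of your own. Each camera call takes 0.05 s, during which the arm holds its last target. There are 200 camera calls.

## Working session

There is one attempt and no reset: what is moved stays moved. The work goes in short steps, Python scripts to look and compute and a tool call to move; the robot and the scene stay as the last step left them, time stands still between calls to the robot, and variables do not carry over. Pictures are saved under pics/ and viewed, at most 10 in all, crops included, and the job is handed in when it is done.

Besides the shell and the picture viewer there is one more tool, called after "Emit:" by a JSON object that holds its "name" and its "arguments". send_rows: Moves the arm, as the interface text tells. Its arguments: {"type":"object","properties":{"motion":{"type":"array"},"grip_force":{"type":"number"}},"required":["motion"]}

```bash
mkdir -p pics; python3 - <<'E'
from plant import *
import cv2,numpy as np
s=get_state(); print({k:np.round(v,3).tolist() for k,v in s.items()})
for n in ["scene","top"]:
    d=snapshot(n); cv2.imwrite(f"pics/{n}0.png",d["img"][:,:,::-1]); np.savez(f"{n}0.npz",**d)
    print(n,d["vertical_fov"],d["cx"],d["cy"],[k for k in d]); print(np.round(d["extrinsics"],3).tolist())
d=snapshot("wrist");cv2.imwrite("pics/wrist0.png",d["img"][:,:,::-1]); np.savez("wrist0.npz",**d);print(d["vertical_fov"],np.round(d["extrinsics"],3).tolist())
E
```

```text
{'clock': 0.0, 'q': [1.293, 0.69, -0.195, 1.566, 0.157, 0.903, -0.215], 'qd': [-0.003, -0.0, -0.0, -0.0, -0.0, -0.0, 0.001], 'joint_torque': [0.0, -52.756, -1.267, -15.343, -0.053, 0.007, 0.0], 'tool_pos': [0.191, -0.594, 0.249], 'eef_rot': [0.988, 0.155, -0.0, -0.001], 'contact_force': [-0.345, 0.355, 0.082], 'moment': [0.006, -0.039, 0.046], 'finger_force': 0.0, 'opening': 0.998}
scene 49.23371104092652 319.7126053782549 202.41563015502282 ['img', 'vertical_fov', 'cx', 'cy', 'extrinsics']
[[-0.894, -0.295, 0.338, 1.036], [0.448, -0.615, 0.649, 0.824], [0.016, 0.731, 0.682, 1.14], [0.0, 0.0, 0.0, 1.0]]
top 51.3005862704869 325.2168448405624 195.7736992061819 ['img', 'vertical_fov', 'cx', 'cy', 'extrinsics']
[[0.014, 0.998, -0.057, 0.503], [-1.0, 0.012, -0.029, -0.109], [-0.028, 0.057, 0.998, 1.301], [0.0, 0.0, 0.0, 1.0]]
70.2954985699017 [[0.307, 0.91, 0.279, 0.264], [-0.952, 0.294, 0.088, -0.572], [-0.002, -0.292, 0.956, 0.384], [0.0, 0.0, 0.0, 1.0]]
```

View pics/scene0.png

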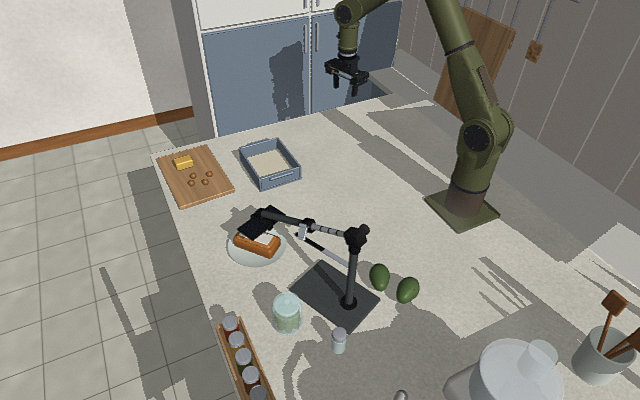

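View pics/top0.png

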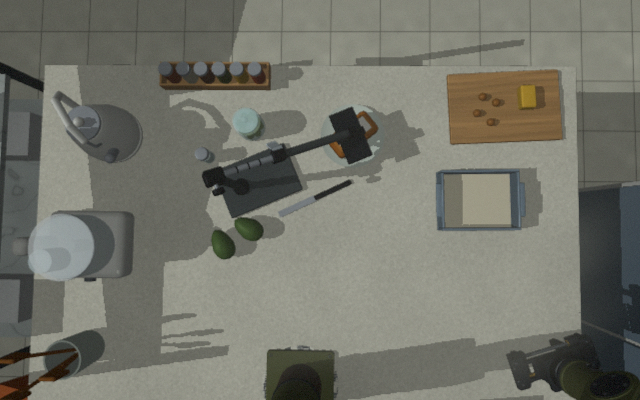

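The scene view shows the post head near (356,237) and the rod running left to the collar near (305,228), with the lever hanging towards the camera. In the top view the head is near (213,178), the rings run from 230 to 270, and the collar is near (279,153). I'll enlarge both areas next.

```bash
python3 - <<'E'
import cv2,numpy as np
a=cv2.imread("pics/scene0.png")[195:265,250:380]; b=cv2.imread("pics/top0.png")[120:200,195:325]
a=cv2.resize(a,None,fx=4,fy=4,interpolation=cv2.INTER_CUBIC);b=cv2.resize(b,None,fx=4,fy=4,interpolation=cv2.INTER_CUBIC)
cv2.imwrite("pics/crop0.png",np.vstack([np.hstack([a,np.zeros((280,0,3),np.uint8)]),b])[:600])
E
```

```text
(no output)
```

View pics/crop0.png

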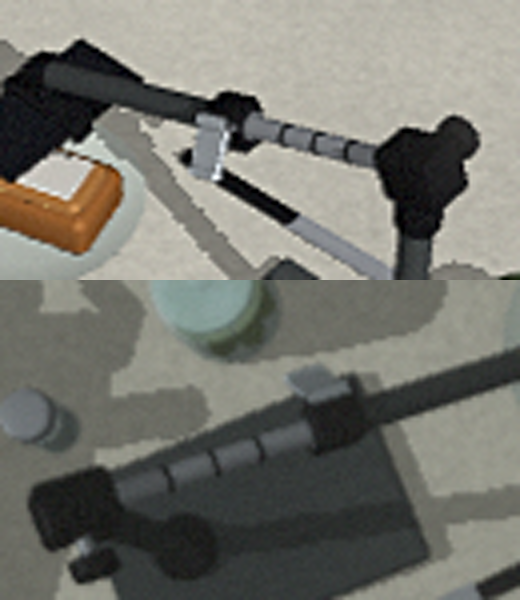

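```bash
cat > h.py <<'E'
import numpy as np
def ray(d,u,v):
    f=200/np.tan(np.radians(float(d["vertical_fov"]))/2); E=d["extrinsics"]
    r=E[:3,:3]@np.array([(u-d["cx"])/f,-(v-d["cy"])/f,-1.]); return E[:3,3],r/np.linalg.norm(r)
def tri(*rs):
    A=sum(np.eye(3)-np.outer(r,r) for o,r in rs); b=sum((np.eye(3)-np.outer(r,r))@o for o,r in rs)
    p=np.linalg.solve(A,b); return p,max(np.linalg.norm((np.eye(3)-np.outer(r,r))@(p-o)) for o,r in rs)
E
python3 - <<'E'
from h import *
S=np.load("scene0.npz");T=np.load("top0.npz")
s=lambda x,y:ray(S,250+(x-1.5)/4,195+(y-1.5)/4); t=lambda x,y:ray(T,195+(x-1.5)/4,120+(y-280-1.5)/4)
P={}
for n,a,b in [("up",(347,151),(168,478)),("mid",(318,143),(213,463)),("low",(288,135),(259,447)),("collar_top_c",(238,103),(331,405)),("tube",(195,103),(365,408)),("edge",(248,127),(309,434)),("levertip",(207,176),(293,384)),("levhinge",(211,122),(317,377)),("phone end",(50,75),(520,357))]:
    p,e=tri(s(*a),t(*b));P[n]=p;print(n,np.round(p,4),round(e,4))
print(np.linalg.norm(P["up"]-P["mid"]),np.linalg.norm(P["low"]-P["mid"]))
d=P["phone end"]-P["up"];print(d/np.linalg.norm(d),np.degrees(np.arctan2(d[1],d[0])),np.degrees(np.arcsin(d[2]/np.linalg.norm(d))))
d=P["low"]-P["up"];print(d/np.linalg.norm(d))
print(np.linalg.norm(P["edge"]-P["mid"]))
E
```

```text
up [0.6255 0.1384 0.2891] 0.0016
mid [0.6355 0.1138 0.278 ] 0.0004
low [0.6463 0.0881 0.2665] 0.0008
collar_top_c [0.6689 0.045  0.2692] 0.0053
tube [0.6796 0.0209 0.2505] 0.0053
edge [0.6593 0.0578 0.2517] 0.0018
levertip [0.6962 0.0715 0.2316] 0.0033
levhinge [0.6899 0.053  0.2665] 0.002
phone end [ 0.7363 -0.0828  0.2082] 0.0212
0.02874009636809668 0.030191053384402675
[ 0.42553848 -0.84989982 -0.31078495] -63.40321481906432 -18.1065418281208
[ 0.35265617 -0.85414349 -0.38219435]
0.06630514346363173
```

The three rings triangulate with 29–30 mm spacing. The middle ring is at z≈0.277 (0.276 expected), and the collar edge is about 66 mm from the middle ring, so the sleeve is at about 0. Rod heading is about -67.4°. Next I'll plan an approach to a point above the collar.

```bash
cat >> h.py <<'E'
from scipy.spatial.transform import Rotation as R, Slerp
psi=np.radians(-67.4);a=np.radians(22)
CX=np.array([np.cos(a)*np.cos(psi),np.cos(a)*np.sin(psi),-np.sin(a)]);CY=np.array([-np.sin(psi),np.cos(psi),0]);CZ=np.cross(CX,CY)
MID=np.array([.6355,.1138,.2765]); C0=MID+.083*CX; C1=MID+.018*CX
RT=R.from_matrix(np.column_stack([-CX,CY,-CZ]))
def plan(st,via,n):  # via: list of (pos,frac of rotation); n rows per leg
    p=np.array(st["tool_pos"]);r0=R.from_quat(st["eef_rot"]);sl=Slerp([0,1],R.concatenate([r0,RT]));f0=0;r=r0;out=[]
    for (q,f),k in zip(via,n):
        for i in range(1,k+1):
            pn=p+(q-p)*i/k; po=p+(q-p)*(i-1)/k; rn=sl(f0+(f-f0)*i/k)
            out.append(np.r_[r.inv().apply(pn-po)*100,(r.inv()*rn).as_rotvec()]); r=rn
        p,f0=q,f
    for o in out: print(np.round(o,2 if 1 else 3).tolist())
E
python3 - <<'E'
from plant import *
from h import *
s=get_state(); q=R.from_quat(s["eef_rot"])
print((q.inv()*RT).magnitude(),C0,C1,CY,CZ)
pre=C0+.0155*CY+.085*CZ; print(pre)
plan(s,[(np.array([.38,-.40,.40]),.28),(pre+[0,0,.06],.95),(pre,1)],[7,11,2])
E
```

```text
1.6867438560070556 [0.66507393 0.04275319 0.24540765] [0.64191362 0.09839226 0.26975708] [0.92321022 0.38429532 0.        ] [ 0.14395956 -0.34584063  0.92718385]
[0.69162025 0.01931332 0.32421828]
[3.41, -1.82, -2.15, 0.01, 0.01, -0.07]
[3.55, -1.62, -2.09, 0.01, 0.01, -0.07]
[3.67, -1.41, -2.03, 0.01, 0.01, -0.07]
[3.78, -1.19, -1.97, 0.01, 0.01, -0.07]
[3.88, -0.97, -1.91, 0.01, 0.01, -0.07]
[3.95, -0.74, -1.86, 0.01, 0.01, -0.07]
[4.01, -0.5, -1.8, 0.01, 0.01, -0.07]
[4.65, -0.74, 0.66, 0.02, 0.02, -0.1]
[4.68, -0.26, 0.75, 0.02, 0.02, -0.1]
[4.67, 0.22, 0.83, 0.02, 0.02, -0.1]
[4.61, 0.69, 0.91, 0.02, 0.02, -0.1]
[4.5, 1.17, 0.97, 0.02, 0.02, -0.1]
[4.35, 1.63, 1.02, 0.02, 0.02, -0.1]
[4.14, 2.07, 1.06, 0.02, 0.02, -0.1]
[3.9, 2.49, 1.09, 0.02, 0.02, -0.1]
[3.61, 2.88, 1.1, 0.02, 0.02, -0.1]
[3.29, 3.25, 1.11, 0.02, 0.02, -0.1]
[2.93, 3.58, 1.1, 0.02, 0.02, -0.1]
[-1.08, 0.05, 2.8, 0.01, 0.01, -0.04]
[-1.1, 0.02, 2.79, 0.01, 0.01, -0.04]
```

Emit:
{"name": "send_rows", "arguments": {"motion": [{"x": 3.4, "y": -1.8, "z": -2.1, "rx": 0.01, "ry": 0.01, "rz": -0.07, "jaw": 8.8}, {"x": 3.5, "y": -1.6, "z": -2.1, "rx": 0.01, "ry": 0.01, "rz": -0.07, "jaw": 8.8}, {"x": 3.7, "y": -1.4, "z": -2.0, "rx": 0.01, "ry": 0.01, "rz": -0.07, "jaw": 8.8}, {"x": 3.8, "y": -1.2, "z": -2.0, "rx": 0.01, "ry": 0.01, "rz": -0.07, "jaw": 8.8}, {"x": 3.9, "y": -1.0, "z": -1.9, "rx": 0.01, "ry": 0.01, "rz": -0.07, "jaw": 8.8}]}}

```text
clock: 0.65
tool_pos: [0.3257, -0.4526, 0.3566]
eef_rot: [0.945, 0.326, 0.021, -0.029]
contact_force: [0.4, -0.1, -0.3]
opening: 0.995
finger_force: 0.0
```

Emit:
{"name": "send_rows", "arguments": {"motion": [{"x": 4.0, "y": -0.7, "z": -1.9, "rx": 0.01, "ry": 0.01, "rz": -0.07, "jaw": 8.8}, {"x": 4.0, "y": -0.5, "z": -1.8, "rx": 0.01, "ry": 0.01, "rz": -0.07, "jaw": 8.8}, {"x": 4.6, "y": -0.7, "z": 0.7, "rx": 0.02, "ry": 0.02, "rz": -0.1, "jaw": 8.8}, {"x": 4.6, "y": -0.3, "z": 0.7, "rx": 0.02, "ry": 0.02, "rz": -0.1, "jaw": 8.8}, {"x": 4.6, "y": 0.2, "z": 0.8, "rx": 0.02, "ry": 0.02, "rz": -0.1, "jaw": 8.8}]}}

```text
clock: 1.15
tool_pos: [0.4581, -0.2795, 0.3922]
eef_rot: [0.847, 0.524, 0.05, -0.074]
contact_force: [0.2, 0.5, 0.3]
opening: 0.997
finger_force: 0.0
```

```bash
python3 - <<'E'
from plant import *
from h import *
s=get_state(); print(s["clock"],s["tool_pos"],s["q"],s["contact_force"])
pre=C0+.0155*CY+.085*CZ
plan(s,[(pre+[0,0,.04],.95),(pre,1)],[8,2])
E
```

```text
1.15 [ 0.45809755 -0.27953856  0.39215145] [ 0.86742586  0.5023202  -0.52536125  1.53268629  0.07985837  1.2286414
 -0.1027222 ] [0.2227668  0.4947745  0.32806043]
[4.53, 0.99, 1.03, 0.02, 0.02, -0.1]
[4.39, 1.46, 1.1, 0.02, 0.02, -0.1]
[4.2, 1.91, 1.16, 0.02, 0.02, -0.1]
[3.96, 2.34, 1.2, 0.02, 0.02, -0.1]
[3.68, 2.74, 1.23, 0.02, 0.02, -0.1]
[3.36, 3.12, 1.25, 0.02, 0.02, -0.1]
[3.01, 3.46, 1.25, 0.02, 0.02, -0.1]
[2.62, 3.77, 1.24, 0.02, 0.02, -0.1]
[-0.73, 0.02, 1.86, 0.0, 0.0, -0.02]
[-0.74, 0.01, 1.86, 0.0, 0.0, -0.02]
```

Emit:
{"name": "send_rows", "arguments": {"motion": [{"x": 4.5, "y": 1.0, "z": 1.0, "rx": 0.02, "ry": 0.02, "rz": -0.1, "jaw": 8.8}, {"x": 4.4, "y": 1.5, "z": 1.1, "rx": 0.02, "ry": 0.02, "rz": -0.1, "jaw": 8.8}, {"x": 4.2, "y": 1.9, "z": 1.1, "rx": 0.02, "ry": 0.02, "rz": -0.1, "jaw": 8.8}, {"x": 4.0, "y": 2.3, "z": 1.2, "rx": 0.02, "ry": 0.02, "rz": -0.1, "jaw": 8.8}, {"x": 3.7, "y": 2.7, "z": 1.2, "rx": 0.02, "ry": 0.02, "rz": -0.1, "jaw": 8.8}]}}

```text
clock: 1.65
tool_pos: [0.6043, -0.0934, 0.375]
eef_rot: [0.683, 0.714, 0.083, -0.127]
contact_force: [0.9, -1.0, -0.4]
opening: 1.001
finger_force: 0.0
```

Emit:
{"name": "send_rows", "arguments": {"motion": [{"x": 3.3, "y": 3.1, "z": 1.2, "rx": 0.02, "ry": 0.02, "rz": -0.1, "jaw": 8.8}, {"x": 2.5, "y": 2.8, "z": 1.1, "rx": 0.01, "ry": 0.01, "rz": -0.1, "jaw": 8.8}, {"x": 1.0, "y": 1.2, "z": 0.6, "rx": 0.0, "ry": 0.0, "rz": -0.05, "jaw": 8.8}, {"x": 0, "y": 0, "z": 0, "jaw": 8.8}, {"x": 0, "y": 0, "z": 0, "jaw": 8.8}]}}

```text
schema error: expected keys x, y, z, rx, ry, rz, jaw
```

```bash
python3 - <<'E'
from plant import *
from h import *
import cv2
s=get_state(); print(s["clock"],s["tool_pos"],s["q"],s["contact_force"])
pre=C0+.0155*CY+.085*CZ
plan(s,[(pre,1)],[4])
d=snapshot("wrist"); np.savez("w1.npz",**d); cv2.imwrite("pics/w1.png",d["img"][:,:,::-1])
E
```

```text
1.65 [ 0.60425164 -0.09340629  0.37500325] [ 0.54747181  0.69131329 -0.67457367  1.30073398  0.11503233  1.33630261
 -0.00449666] [ 0.86534944 -1.00054057 -0.35594957]
[2.24, 2.4, 1.88, 0.02, 0.02, -0.09]
[1.99, 2.61, 1.88, 0.02, 0.02, -0.09]
[1.73, 2.8, 1.88, 0.02, 0.02, -0.09]
[1.45, 2.96, 1.86, 0.02, 0.02, -0.09]
```

View pics/w1.png

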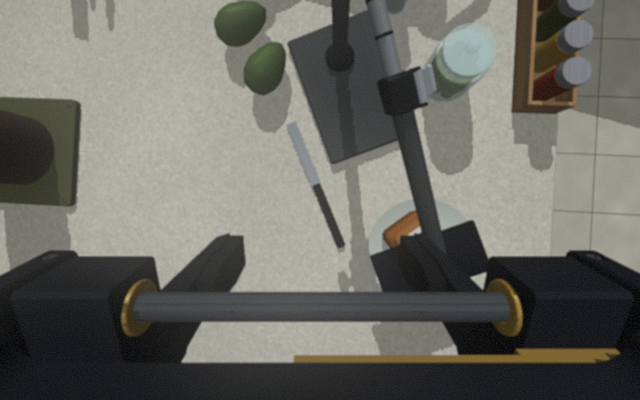

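The wrist view shows the collar at (402,92), the lever on its right at (430,80), a ring at (383,35), and the knife and avocados well clear to the left. I'll go on to the pre-grasp.

Emit:
{"name": "send_rows", "arguments": {"motion": [{"x": 2.2, "y": 2.4, "z": 1.6, "rx": 0.02, "ry": 0.02, "rz": -0.09, "jaw": 8.8}, {"x": 2.0, "y": 2.6, "z": 1.6, "rx": 0.02, "ry": 0.02, "rz": -0.09, "jaw": 8.8}, {"x": 1.3, "y": 2.0, "z": 1.4, "rx": 0.02, "ry": 0.02, "rz": -0.09, "jaw": 8.8}, {"x": 0.6, "y": 1.0, "z": 0.8, "rx": 0.01, "ry": 0.01, "rz": -0.04, "jaw": 8.8}, {"x": 0, "y": 0, "z": 0, "rx": 0, "ry": 0, "rz": 0, "jaw": 8.8}]}}

```text
clock: 2.2
tool_pos: [0.6692, -0.0064, 0.3387]
eef_rot: [0.557, 0.808, 0.1, -0.163]
contact_force: [0.6, -0.2, -0.3]
opening: 0.996
finger_force: 0.0
```

```bash
python3 - <<'E'
from plant import *
from h import *
import cv2
s=get_state(); print(s["clock"],s["tool_pos"],s["q"],s["contact_force"])
pre=C0+.0155*CY+.085*CZ
plan(s,[(pre,1)],[1])
d=snapshot("wrist"); np.savez("w2.npz",**d); cv2.imwrite("pics/w2.png",d["img"][:,:,::-1])
E
```

```text
2.2 [ 0.66919226 -0.00638661  0.33870356] [ 0.39164946  0.86114987 -0.74052616  1.09690767  0.16681548  1.43862997
  0.16030053] [ 0.56848776 -0.24911195 -0.32925785]
[0.96, 3.04, 1.88, -0.01, 0.0, -0.03]
```

View pics/w2.png

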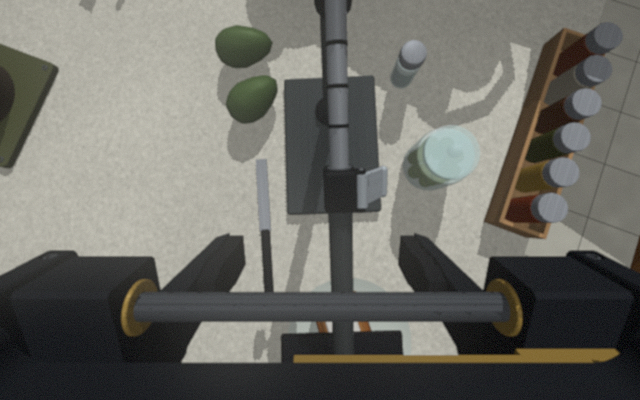

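The wrist camera shows the rod almost vertical. The rings are at (336,41), (337,84) and (338,126), the collar's top face spans columns 325–358 with its upper edge near row 168, and the lever is on the right at (372,186). I'll refine the estimate with all three views.

```bash
python3 - <<'E'
from plant import *
from h import *
import cv2
S=np.load("scene0.npz");T=np.load("top0.npz");W=np.load("w2.npz");W=dict(W)
s=lambda x,y:ray(S,250+(x-1.5)/4,195+(y-1.5)/4); t=lambda x,y:ray(T,195+(x-1.5)/4,120+(y-280-1.5)/4)
g=W["img"].astype(int).sum(2)
for r in (30,55,100,145): print(r,g[r,318:356].tolist())
for c in (336,): print(c,[ (r,int(g[r,333:342].mean())) for r in range(30,210,2)])
P=[]
for n,a,b,c in [("up",(347,151),(168,478),(336,41)),("mid",(318,143),(213,463),(337,84)),("low",(288,135),(259,447),(338,126))]:
    for rs in ([s(*a),ray(W,*c)],[t(*b),s(*a),ray(W,*c)]):
        p,e=tri(*rs);print(n,np.round(p,4),round(e,4))
    P.append(p)
d=P[2]-P[0];print(np.linalg.norm(d),d/np.linalg.norm(d),CX)
# wrist-only: intersect rays with the plane through the rod axis raised 8 mm
for nm,c,h in [("up",(336,41),.008),("mid",(337,84),.008),("low",(338,126),.008),("ctl",(325,169),.017),("ctr",(358,169),.017),("cbl",(327,208),.017)]:
    o,r=ray(W,*c);k=((MID+h*CZ-o)@CZ)/(r@CZ);p=o+k*r-MID;print(nm,np.round([p@CX,p@CY],4))
E
```

```text
30 [365, 343, 260, 175, 131, 139, 167, 173, 222, 239, 265, 273, 273, 286, 280, 289, 297, 318, 316, 317, 317, 305, 292, 285, 276, 265, 250, 251, 285, 349, 379, 374, 374, 373, 369, 365, 366, 373]
55 [511, 525, 474, 340, 198, 144, 138, 159, 183, 227, 243, 263, 276, 295, 306, 328, 320, 340, 350, 365, 369, 363, 361, 344, 338, 329, 316, 290, 266, 309, 363, 386, 373, 374, 362, 376, 375, 391]
100 [206, 178, 153, 133, 137, 123, 125, 145, 135, 173, 211, 246, 267, 279, 291, 300, 317, 335, 329, 352, 362, 371, 356, 353, 349, 338, 330, 320, 298, 274, 234, 209, 206, 218, 216, 213, 216, 220]
145 [164, 165, 167, 162, 157, 154, 158, 172, 156, 157, 181, 199, 226, 244, 273, 298, 310, 308, 326, 332, 342, 339, 359, 360, 355, 343, 336, 312, 303, 285, 227, 212, 209, 210, 205, 201, 211, 202]
336 [(30, 304), (32, 300), (34, 300), (36, 303), (38, 286), (40, 150), (42, 125), (44, 275), (46, 338), (48, 339), (50, 345), (52, 347), (54, 347), (56, 350), (58, 347), (60, 349), (62, 348), (64, 349), (66, 350), (68, 347), (70, 348), (72, 346), (74, 345), (76, 345), (78, 343), (80, 346), (82, 329), (84, 172), (86, 125)
[... 454 characters left out ...]
64, 325), (166, 324), (168, 293), (170, 174), (172, 131), (174, 138), (176, 122), (178, 116), (180, 118), (182, 119), (184, 119), (186, 119), (188, 119), (190, 121), (192, 126), (194, 121), (196, 126), (198, 125), (200, 127), (202, 126), (204, 129), (206, 128), (208, 128)]
up [0.6256 0.1396 0.2916] 0.0023
up [0.6249 0.1392 0.291 ] 0.0027
mid [0.6353 0.115  0.2796] 0.0012
mid [0.6351 0.1145 0.2792] 0.0015
low [0.6456 0.0887 0.2668] 0.0001
low [0.6461 0.0883 0.2669] 0.0011
0.06014110240431721 [ 0.35159682 -0.84609444 -0.40062935] [ 0.35631242 -0.85598561 -0.37460659]
up [-0.0318 -0.0013]
mid [-0.0026 -0.001 ]
low [ 0.0283 -0.0007]
ctl [ 0.0606 -0.0119]
ctr [0.0614 0.0142]
cbl [ 0.0934 -0.0112]
```

```bash
sed -i 's/; C0=MID/-.0015*CX-.001*CY; C0=MID/; s/MID=np.array(\[.6355,.1138,.2765\])/MID=np.array([.6355,.1138,.2765])/' h.py; sed -n 13,16p h.py; python3 - <<'E'
from plant import *
from h import *
s=get_state();pre=C0+.0155*CY+.085*CZ
plan(s,[(pre,1),(C0+.0155*CY-.023*CZ,1)],[2,3])
E
```

```text
def plan(st,via,n):  # via: list of (pos,frac of rotation); n rows per leg
    p=np.array(st["tool_pos"]);r0=R.from_quat(st["eef_rot"]);sl=Slerp([0,1],R.concatenate([r0,RT]));f0=0;r=r0;out=[]
    for (q,f),k in zip(via,n):
        for i in range(1,k+1):
[0.61, 1.5, 1.02, -0.0, 0.0, -0.02]
[0.59, 1.51, 1.02, -0.0, 0.0, -0.02]
[-0.0, 0.0, 3.6, 0.0, 0.0, 0.0]
[-0.0, 0.0, 3.6, 0.0, 0.0, 0.0]
[-0.0, 0.0, 3.6, 0.0, 0.0, 0.0]
```

Emit:
{"name": "send_rows", "arguments": {"motion": [{"x": 0.6, "y": 1.5, "z": 1.0, "rx": 0, "ry": 0, "rz": -0.02, "jaw": 8.8}, {"x": 0.6, "y": 1.5, "z": 1.0, "rx": 0, "ry": 0, "rz": -0.02, "jaw": 8.8}, {"x": 0, "y": 0, "z": 2, "rx": 0, "ry": 0, "rz": 0, "jaw": 8.8}, {"x": 0, "y": 0, "z": 1, "rx": 0, "ry": 0, "rz": 0, "jaw": 8.8}, {"x": 0, "y": 0, "z": 0, "rx": 0, "ry": 0, "rz": 0, "jaw": 8.8}]}}

```text
clock: 2.75
tool_pos: [0.685, 0.0311, 0.2965]
eef_rot: [0.541, 0.819, 0.102, -0.16]
contact_force: [0.1, 0.5, 0.5]
opening: 0.997
finger_force: 0.0
```

```bash
cat > st.py <<'E'
from plant import *
from h import *
s=get_state();p=np.array(s["tool_pos"]);r=R.from_quat(s["eef_rot"])
print("t",round(s["clock"],2),"open mm",np.round(s["opening"]*88.1,1),"ff",np.round(s["finger_force"],1))
d0=(p-C0)*1e3;print("rel C0 along CX,CY,CZ mm",np.round([d0@CX,d0@CY,d0@CZ],1),"rot err",np.round((r.inv()*RT).as_rotvec(),3))
f=s["contact_force"];print("F in CX,CY,CZ",np.round([f@CX,f@CY,f@CZ],1))
E
cat > w.py <<'E'
import sys;exec(open("st.py").read())
import cv2
d=snapshot("wrist");np.savez(sys.argv[1]+".npz",**d)
cv2.imwrite(f"pics/{sys.argv[1]}.png",d["img"][:,:,::-1])
E
python3 w.py w3
```

```text
t 2.75 open mm 87.8 ff 0.0
rel C0 along CX,CY,CZ mm [-0.5 14.9 54.3] rot err [-0.009  0.002  0.007]
F in CX,CY,CZ [-0.6  0.2  0.3]
```

View pics/w3.png

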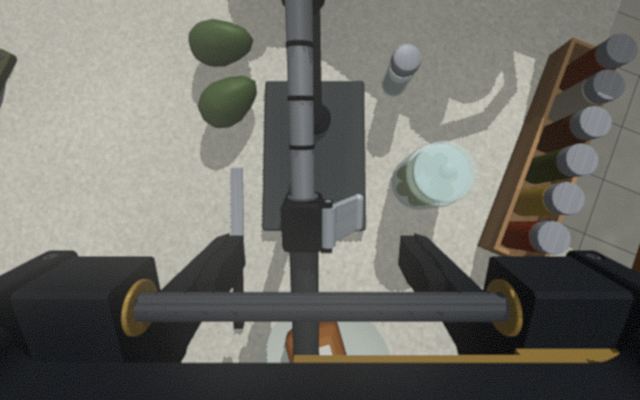

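The collar (columns 285–323) and the lever (out to 363) sit centred between the fingers (243–402), and the rod is upright in the image. I'll descend 77 mm.

Emit:
{"name": "send_rows", "arguments": {"motion": [{"x": 0, "y": 0, "z": 2.5, "rx": 0, "ry": 0, "rz": 0, "jaw": 8.8}, {"x": 0, "y": 0, "z": 2.5, "rx": 0, "ry": 0, "rz": 0, "jaw": 8.8}, {"x": 0, "y": 0, "z": 1.7, "rx": 0, "ry": 0, "rz": 0, "jaw": 8.8}, {"x": 0, "y": 0, "z": 1.0, "rx": 0, "ry": 0, "rz": 0, "jaw": 8.8}, {"x": 0, "y": 0, "z": 0, "rx": 0, "ry": 0, "rz": 0, "jaw": 8.8}]}}

```text
clock: 3.3
tool_pos: [0.6743, 0.0567, 0.2261]
eef_rot: [0.542, 0.819, 0.103, -0.159]
contact_force: [-0.6, -0.0, 0.3]
opening: 0.999
finger_force: 0.0
```

```bash
python3 st.py
```

```text
t 3.3 open mm 88.0 ff 0.0
rel C0 along CX,CY,CZ mm [  0.1  14.8 -21.4] rot err [-0.007  0.002  0.006]
F in CX,CY,CZ [-0.3 -0.6  0.2]
```

Now I'll close lightly to find where the fingers touch.

Emit:
{"name": "send_rows", "arguments": {"motion": [{"x": 0, "y": 0, "z": 0.1, "rx": 0, "ry": 0, "rz": 0, "jaw": 7.5}, {"x": 0, "y": 0, "z": 0, "rx": 0, "ry": 0, "rz": 0, "jaw": 7.0}, {"x": 0, "y": 0, "z": 0, "rx": 0, "ry": 0, "rz": 0, "jaw": 6.5}, {"x": 0, "y": 0, "z": 0, "rx": 0, "ry": 0, "rz": 0, "jaw": 6.2}, {"x": 0, "y": 0, "z": 0, "rx": 0, "ry": 0, "rz": 0, "jaw": 6.0}], "grip_force": 4}}

```text
clock: 3.8
tool_pos: [0.6753, 0.0572, 0.2261]
eef_rot: [0.542, 0.819, 0.104, -0.158]
contact_force: [2.5, 1.4, 0.2]
opening: 0.683
finger_force: 1.0
```

```bash
python3 st.py
```

```text
t 3.8 open mm 60.2 ff 1.0
rel C0 along CX,CY,CZ mm [  0.   15.9 -21.4] rot err [-0.003  0.003  0.006]
F in CX,CY,CZ [-0.4  2.8  0.1]
```

Emit:
{"name": "send_rows", "arguments": {"motion": [{"x": 0, "y": 0.1, "z": 0, "rx": 0, "ry": 0, "rz": 0, "jaw": 5.8}, {"x": 0, "y": 0, "z": 0, "rx": 0, "ry": 0, "rz": 0, "jaw": 5.6}, {"x": 0, "y": 0, "z": 0, "rx": 0, "ry": 0, "rz": 0, "jaw": 5.4}, {"x": 0, "y": 0, "z": 0, "rx": 0, "ry": 0, "rz": 0, "jaw": 5.2}, {"x": 0, "y": 0, "z": 0, "rx": 0, "ry": 0, "rz": 0, "jaw": 5.0}], "grip_force": 6}}

```text
clock: 4.3
tool_pos: [0.6757, 0.0574, 0.2261]
eef_rot: [0.542, 0.819, 0.104, -0.159]
contact_force: [0.7, -1.0, 2.8]
opening: 0.664
finger_force: 6.0
```

```bash
python3 st.py
```

```text
t 4.3 open mm 58.5 ff 6.0
rel C0 along CX,CY,CZ mm [ -0.   16.5 -21.5] rot err [-0.005  0.003  0.006]
F in CX,CY,CZ [0.1 0.3 3.1]
```

The grip is balanced at 6 N with 58.5 mm opening, so the lever is still open at about 0.69. I'll slide 30 mm up the rod and check for slip.

Emit:
{"name": "send_rows", "arguments": {"motion": [{"x": 0.3, "y": 0, "z": 0, "rx": 0, "ry": 0, "rz": 0, "jaw": 5.0}, {"x": 0.8, "y": 0, "z": 0, "rx": 0, "ry": 0, "rz": 0, "jaw": 5.0}, {"x": 0.9, "y": 0, "z": 0, "rx": 0, "ry": 0, "rz": 0, "jaw": 5.0}, {"x": 0.7, "y": 0, "z": 0, "rx": 0, "ry": 0, "rz": 0, "jaw": 5.0}, {"x": 0.3, "y": 0, "z": 0, "rx": 0, "ry": 0, "rz": 0, "jaw": 5.0}], "grip_force": 6}}

```text
clock: 4.8
tool_pos: [0.6641, 0.0841, 0.2374]
eef_rot: [0.541, 0.819, 0.104, -0.159]
contact_force: [2.8, -2.9, 2.0]
opening: 0.661
finger_force: 6.0
```

```bash
python3 w.py w4
```

```text
t 4.8 open mm 58.2 ff 6.0
rel C0 along CX,CY,CZ mm [-31.3  16.  -21.9] rot err [-0.006  0.002  0.007]
F in CX,CY,CZ [2.7 1.4 3.2]
```

View pics/w4.png

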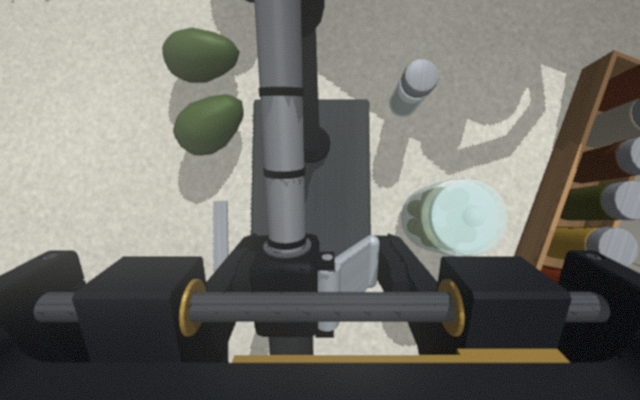

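The wrist view shows the upper ring at row 92, the middle ring at row 174 and the lower ring just emerging at the collar's edge, near row 245. The boom moved with the gripper and the lever is still open. I'll measure the edge.

```bash
cat > edge.py <<'E'
import sys
from h import *
W=dict(np.load(sys.argv[1]+".npz"));g=W["img"].astype(int).sum(2)
c=int(sys.argv[2]);print([(r,int(g[r,c-6:c+7].mean())) for r in range(int(sys.argv[3]),int(sys.argv[4]),int(sys.argv[5]))])
for a in sys.argv[6:]:
    u,v,h=map(float,a.split(","));o,r=ray(W,u,v);k=((MID+h/1e3*CZ-o)@CZ)/(r@CZ);p=(o+k*r-MID)*1e3;print(a,"along,side mm",np.round([p@CX,p@CY],1))
E
python3 edge.py w4 285 80 300 3 281,92,8 284,174,8 287,246,8 287,237,17
```

```text
[(80, 336), (83, 338), (86, 267), (89, 131), (92, 129), (95, 219), (98, 372), (101, 380), (104, 394), (107, 402), (110, 402), (113, 404), (116, 405), (119, 404), (122, 403), (125, 401), (128, 401), (131, 402), (134, 398), (137, 401), (140, 402), (143, 404), (146, 402), (149, 402), (152, 402), (155, 402), (158, 401), (161, 403), (164, 402), (167, 402), (170, 366), (173, 124), (176, 124), (179, 334), (182, 374), (185, 387), (188, 400), (191, 400), (194, 399), (197, 399), (200, 398), (203, 399), (206, 398), (209, 401), (212, 398), (215, 398), (218, 396), (221, 394), (224, 396), (227, 397), (230, 395), (233, 393), (236, 392), (239, 395), (242, 322), (245, 109), (248, 130), (251, 372), (254, 288), (257, 220), (260, 123), (263, 140), (266, 154), (269, 133), (272, 120), (275, 113), (278, 111), (281, 109), (284, 106), (287, 110), (290, 109), (293, 220), (296, 261), (299, 260)]
281,92,8 along,side mm [-29.7   1.4]
284,174,8 along,side mm [-0.7  1.6]
287,246,8 along,side mm [29.3  1.9]
287,237,17 along,side mm [21.1  3.2]
```

Emit:
{"name": "send_rows", "arguments": {"motion": [{"x": 0.4, "y": 0, "z": 0, "rx": 0, "ry": 0, "rz": 0, "jaw": 5.0}, {"x": 0.9, "y": 0, "z": 0, "rx": 0, "ry": 0, "rz": 0, "jaw": 5.0}, {"x": 1.0, "y": 0, "z": 0, "rx": 0, "ry": 0, "rz": 0, "jaw": 5.0}, {"x": 0.7, "y": 0, "z": 0, "rx": 0, "ry": 0, "rz": 0, "jaw": 5.0}, {"x": 0.3, "y": 0, "z": 0, "rx": 0, "ry": 0, "rz": 0, "jaw": 5.0}], "grip_force": 6}}

```text
clock: 5.35
tool_pos: [0.6518, 0.1125, 0.2496]
eef_rot: [0.541, 0.819, 0.103, -0.159]
contact_force: [1.7, -3.9, 3.1]
opening: 0.656
finger_force: 6.0
```

```bash
python3 w.py w5; python3 edge.py w5 285 150 290 3 285,240,8 285,255,8
```

```text
t 5.35 open mm 57.8 ff 6.0
rel C0 along CX,CY,CZ mm [-64.5  15.5 -22.1] rot err [-0.006  0.002  0.008]
F in CX,CY,CZ [2.8 0.1 4.5]
[(150, 348), (153, 346), (156, 346), (159, 347), (162, 349), (165, 348), (168, 348), (171, 349), (174, 348), (177, 351), (180, 166), (183, 125), (186, 194), (189, 391), (192, 401), (195, 408), (198, 409), (201, 409), (204, 409), (207, 409), (210, 411), (213, 410), (216, 407), (219, 406), (222, 404), (225, 406), (228, 406), (231, 406), (234, 404), (237, 404), (240, 405), (243, 402), (246, 402), (249, 361), (252, 129), (255, 289), (258, 194), (261, 131), (264, 152), (267, 160), (270, 133), (273, 123), (276, 120), (279, 116), (282, 115), (285, 110), (288, 112)]
285,240,8 along,side mm [-6.7  0.8]
285,255,8 along,side mm [0.1 0.6]
```

View pics/w5.png

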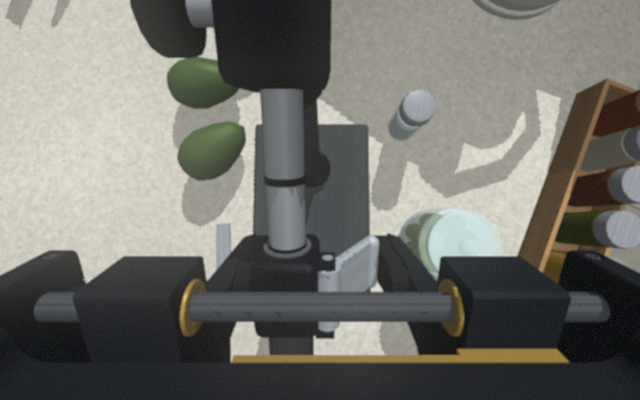

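The lever is open. The upper ring is at row 182, and the middle ring at rows 250–254 just touches the collar's edge near rows 256–257, so the edge is about 1 mm short. I'll correct that and start closing the lever, shifting the tool sideways so the bare side stays in contact.

Emit:
{"name": "send_rows", "arguments": {"motion": [{"x": 0.1, "y": 0, "z": 0, "rx": 0, "ry": 0, "rz": 0, "jaw": 5.6}, {"x": 0, "y": -0.1, "z": 0, "rx": 0, "ry": 0, "rz": 0, "jaw": 5.4}, {"x": 0, "y": -0.1, "z": 0, "rx": 0, "ry": 0, "rz": 0, "jaw": 5.2}, {"x": 0, "y": -0.1, "z": 0, "rx": 0, "ry": 0, "rz": 0, "jaw": 5.0}, {"x": 0, "y": -0.1, "z": 0, "rx": 0, "ry": 0, "rz": 0, "jaw": 4.9}], "grip_force": 14}}

```text
clock: 5.9
tool_pos: [0.6478, 0.1106, 0.2487]
eef_rot: [0.541, 0.819, 0.103, -0.16]
contact_force: [3.9, 0.5, -3.2]
opening: 0.557
finger_force: 7.2
```

```bash
python3 w.py w6; python3 edge.py w6 285 170 275 2
```

```text
t 5.9 open mm 49.1 ff 7.2
rel C0 along CX,CY,CZ mm [-64.   11.1 -22.9] rot err [-0.007  0.002  0.007]
F in CX,CY,CZ [ 2.1  3.8 -2.6]
[(170, 336), (172, 335), (174, 336), (176, 334), (178, 244), (180, 138), (182, 133), (184, 139), (186, 268), (188, 345), (190, 347), (192, 349), (194, 351), (196, 352), (198, 350), (200, 354), (202, 355), (204, 358), (206, 358), (208, 360), (210, 360), (212, 359), (214, 358), (216, 358), (218, 355), (220, 354), (222, 352), (224, 354), (226, 351), (228, 353), (230, 348), (232, 348), (234, 348), (236, 346), (238, 343), (240, 341), (242, 341), (244, 335), (246, 314), (248, 255), (250, 164), (252, 188), (254, 272), (256, 246), (258, 178), (260, 127), (262, 131), (264, 141), (266, 148), (268, 149), (270, 131), (272, 122), (274, 116)]
```

Emit:
{"name": "send_rows", "arguments": {"motion": [{"x": 0.1, "y": 0, "z": 0, "rx": 0, "ry": 0, "rz": 0, "jaw": 4.9}, {"x": 0.1, "y": 0, "z": 0, "rx": 0, "ry": 0, "rz": 0, "jaw": 4.9}, {"x": 0, "y": 0, "z": 0, "rx": 0, "ry": 0, "rz": 0, "jaw": 4.8}, {"x": 0, "y": 0, "z": 0, "rx": 0, "ry": 0, "rz": 0, "jaw": 4.8}, {"x": 0, "y": 0, "z": 0, "rx": 0, "ry": 0, "rz": 0, "jaw": 4.8}], "grip_force": 14}}

```text
clock: 6.45
tool_pos: [0.6466, 0.1122, 0.2496]
eef_rot: [0.541, 0.819, 0.102, -0.16]
contact_force: [-2.9, -0.1, -6.5]
opening: 0.547
finger_force: 8.9
```

```bash
python3 w.py w7; python3 edge.py w7 285 172 270 2; python3 -c "
import cv2,numpy as np
a=[cv2.resize(cv2.imread(f'pics/{n}.png')[165:285,230:400],None,fx=4,fy=4,interpolation=cv2.INTER_CUBIC)[:300*2] for n in ('w7',)]
cv2.imwrite('pics/c7.png',a[0])"
```

```text
t 6.45 open mm 48.2 ff 8.9
rel C0 along CX,CY,CZ mm [-66.1  10.6 -22.8] rot err [-0.009  0.002  0.006]
F in CX,CY,CZ [ 1.5 -2.7 -6.4]
[(172, 334), (174, 335), (176, 334), (178, 332), (180, 334), (182, 304), (184, 181), (186, 138), (188, 134), (190, 188), (192, 319), (194, 337), (196, 337), (198, 340), (200, 338), (202, 342), (204, 344), (206, 348), (208, 346), (210, 351), (212, 352), (214, 350), (216, 349), (218, 348), (220, 346), (222, 344), (224, 345), (226, 345), (228, 343), (230, 339), (232, 338), (234, 337), (236, 331), (238, 329), (240, 329), (242, 331), (244, 328), (246, 334), (248, 338), (250, 337), (252, 323), (254, 287), (256, 239), (258, 164), (260, 128), (262, 131), (264, 144), (266, 151), (268, 146)]
```

View pics/c7.png

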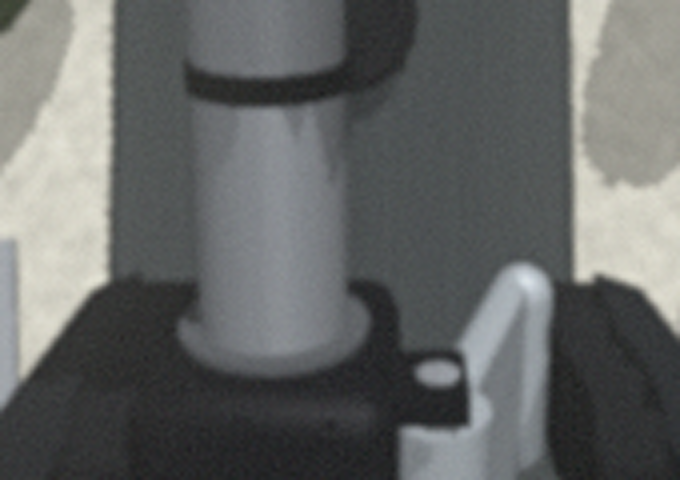

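```bash
for w in w4 w5 w7; do echo $w; python3 edge.py $w 285 255 275 1 285,182.5,8 285,187.3,8 285,251.7,8 285,254,8 285,256,11 285,258,11 285,266,17 285,268,17 | tail -n +1 ; done; grep -n MID h.py | head -3; python3 - <<'E'
from h import *
W=dict(np.load("w7.npz"));o=W["extrinsics"][:3,3]-C1;print([o@CX,o@CY,o@CZ])
E
```

```text
w4
[(255, 274), (256, 259), (257, 220), (258, 163), (259, 127), (260, 123), (261, 123), (262, 134), (263, 140), (264, 148), (265, 154), (266, 154), (267, 147), (268, 142), (269, 133), (270, 126), (271, 117), (272, 120), (273, 115), (274, 113)]
285,182.5,8 along,side mm [2.6 1.8]
285,187.3,8 along,side mm [4.5 1.8]
285,251.7,8 along,side mm [31.9  1. ]
285,254,8 along,side mm [33.   0.9]
285,256,11 along,side mm [32.3  1.3]
285,258,11 along,side mm [33.2  1.3]
285,266,17 along,side mm [33.2  2.1]
285,268,17 along,side mm [34.1  2. ]
w5
[(255, 289), (256, 278), (257, 249), (258, 194), (259, 139), (260, 127), (261, 131), (262, 133), (263, 142), (264, 152), (265, 152), (266, 159), (267, 160), (268, 156), (269, 142), (270, 133), (271, 130), (272, 126), (273, 123), (274, 118)]
285,182.5,8 along,side mm [-30.6   1.5]
285,187.3,8 along,side mm [-28.7   1.4]
285,251.7,8 along,side mm [-1.4  0.6]
285,254,8 along,side mm [-0.3  0.6]
285,256,11 along,side mm [-1.1  1. ]
285,258,11 along,side mm [-0.2  0.9]
285,266,17 along,side mm [-0.1  1.7]
285,268,17 along,side mm [0.8 1.7]
w7
[(255, 265), (256, 239), (257, 202), (258, 164), (259, 138), (260, 128), (261, 130), (262, 131), (263, 141), (264, 144), (265, 148), (266, 151), (267, 149), (268, 146), (269, 136), (270, 133), (271, 129), (272, 122), (273, 123), (274, 118)]
285,182.5,8 along,side mm [-32.4  -3.3]
285,187.3,8 along,side mm [-30.5  -3.3]
285,251.7,8 along,side mm [-3.3 -4.2]
285,254,8 along,side mm [-2.3 -4.2]
285,256,11 along,side mm [-3.  -3.8]
285,258,11 along,side mm [-2.1 -3.8]
285,266,17 along,side mm [-2.1 -3. ]
285,268,17 along,side mm [-1.2 -3. ]
11:MID=np.array([.6355,.1138,.2765])-.0015*CX-.001*CY; C0=MID+.083*CX; C1=MID+.018*CX
[np.float64(-0.07660177675049837), np.float64(0.01109782040332346), np.float64(0.11205630675798216)]
```

In the wrist crop the lever is partly closed and the boom has been moved past the mark. From the top edge of the end face (row 267) and the upper ring (row 187), the edge is about 1.3 mm above the mark. I'll back off about 1 mm while closing firmly.

Emit:
{"name": "send_rows", "arguments": {"motion": [{"x": -0.1, "y": -0.1, "z": 0, "rx": 0, "ry": 0, "rz": 0, "jaw": 4.6}, {"x": 0, "y": -0.1, "z": 0, "rx": 0, "ry": 0, "rz": 0, "jaw": 4.3}, {"x": 0, "y": -0.1, "z": 0, "rx": 0, "ry": 0, "rz": 0, "jaw": 4.1}, {"x": 0, "y": -0.1, "z": 0, "rx": 0, "ry": 0, "rz": 0, "jaw": 4.0}, {"x": 0, "y": 0, "z": 0, "rx": 0, "ry": 0, "rz": 0, "jaw": 4.0}], "grip_force": 22}}

```text
clock: 7.0
tool_pos: [0.6434, 0.1097, 0.2493]
eef_rot: [0.542, 0.819, 0.103, -0.16]
contact_force: [-4.7, -0.8, -7.6]
opening: 0.455
finger_force: 9.1
```

```bash
python3 w.py w8; python3 edge.py w8 285 176 196 1; python3 edge.py w8 285 254 274 1 285,187,8 285,267,17
```

```text
t 7.0 open mm 40.1 ff 9.1
rel C0 along CX,CY,CZ mm [-64.9   6.7 -22.7] rot err [-0.008  0.002  0.006]
F in CX,CY,CZ [ 1.9 -4.6 -7.4]
[(176, 260), (177, 257), (178, 245), (179, 228), (180, 205), (181, 196), (182, 190), (183, 191), (184, 191), (185, 198), (186, 211), (187, 235), (188, 252), (189, 264), (190, 262), (191, 261), (192, 259), (193, 263), (194, 257), (195, 259)]
[(254, 167), (255, 151), (256, 137), (257, 131), (258, 128), (259, 127), (260, 130), (261, 129), (262, 131), (263, 132), (264, 133), (265, 136), (266, 132), (267, 138), (268, 137), (269, 135), (270, 122), (271, 127), (272, 121), (273, 122)]
285,187,8 along,side mm [-29.5  -7.3]
285,267,17 along,side mm [-0.5 -7. ]
```

The edge is within about 0.5 mm of the mark. I'll finish the closing.

Emit:
{"name": "send_rows", "arguments": {"motion": [{"x": 0, "y": -0.1, "z": 0, "rx": 0, "ry": 0, "rz": 0, "jaw": 3.8}, {"x": 0, "y": -0.1, "z": 0, "rx": 0, "ry": 0, "rz": 0, "jaw": 3.6}, {"x": 0, "y": 0, "z": 0, "rx": 0, "ry": 0, "rz": 0, "jaw": 3.4}, {"x": 0, "y": 0, "z": 0, "rx": 0, "ry": 0, "rz": 0, "jaw": 3.2}, {"x": 0, "y": 0, "z": 0, "rx": 0, "ry": 0, "rz": 0, "jaw": 3.0}], "grip_force": 28}}

```text
clock: 7.55
tool_pos: [0.6413, 0.1088, 0.2492]
eef_rot: [0.541, 0.819, 0.102, -0.16]
contact_force: [-7.7, -2.1, -7.0]
opening: 0.396
finger_force: 28.0
```

```bash
python3 w.py w9; python3 edge.py w9 270 170 196 1; python3 edge.py w9 270 254 274 1 270,183,8 270,267,17
```

```text
t 7.55 open mm 34.9 ff 28.0
rel C0 along CX,CY,CZ mm [-64.9   4.4 -22.7] rot err [-0.009  0.002  0.006]
F in CX,CY,CZ [ 1.7 -7.9 -6.8]
[(170, 244), (171, 247), (172, 245), (173, 245), (174, 247), (175, 244), (176, 244), (177, 245), (178, 247), (179, 244), (180, 246), (181, 243), (182, 246), (183, 246), (184, 246), (185, 244), (186, 247), (187, 248), (188, 243), (189, 245), (190, 246), (191, 244), (192, 246), (193, 246), (194, 245), (195, 247)]
[(254, 129), (255, 130), (256, 131), (257, 127), (258, 128), (259, 128), (260, 127), (261, 126), (262, 140), (263, 145), (264, 149), (265, 150), (266, 149), (267, 145), (268, 148), (269, 149), (270, 145), (271, 144), (272, 145), (273, 145)]
270,183,8 along,side mm [-31.  -15.1]
270,267,17 along,side mm [ -0.4 -14.9]
```

Emit:
{"name": "send_rows", "arguments": {"motion": [{"x": 0, "y": -0.1, "z": 0, "rx": 0, "ry": 0, "rz": 0, "jaw": 3.0}, {"x": 0, "y": -0.1, "z": 0, "rx": 0, "ry": 0, "rz": 0, "jaw": 3.0}, {"x": 0, "y": 0, "z": 0, "rx": 0, "ry": 0, "rz": 0, "jaw": 3.0}, {"x": 0, "y": 0, "z": 0, "rx": 0, "ry": 0, "rz": 0, "jaw": 3.0}, {"x": 0, "y": 0, "z": 0, "rx": 0, "ry": 0, "rz": 0, "jaw": 3.0}], "grip_force": 30}}

```text
clock: 8.1
tool_pos: [0.6411, 0.1087, 0.2493]
eef_rot: [0.542, 0.819, 0.104, -0.159]
contact_force: [0.6, 3.1, -16.6]
opening: 0.396
finger_force: 30.0
```

```bash
python3 w.py w10; python3 edge.py w10 310 176 190 1; python3 edge.py w10 310 262 272 1 310,180,8 310,183,8 310,267,17; python3 - <<'E'
from plant import *
import cv2,numpy as np
d=snapshot("scene")["img"][:,:,::-1]
a=cv2.resize(cv2.imread("pics/w10.png")[165:285,240:410],(680,480))[:, :]
b=cv2.resize(d[180:360,200:440],(480,360))
w=np.zeros((600,800,3),np.uint8);w[:300,:425]=cv2.resize(a,(425,300));w[:281,425:800]=cv2.resize(b,(375,281))
t=snapshot("top")["img"][:,:,::-1];w[300:,:480]=cv2.resize(t,(480,300));cv2.imwrite("pics/fin.png",w)
E
```

```text
t 8.1 open mm 34.9 ff 30.0
rel C0 along CX,CY,CZ mm [-65.    4.3 -22.6] rot err [-0.005  0.002  0.007]
F in CX,CY,CZ [  3.7   1.8 -16.3]
[(176, 339), (177, 339), (178, 340), (179, 340), (180, 315), (181, 230), (182, 143), (183, 114), (184, 111), (185, 115), (186, 110), (187, 120), (188, 196), (189, 307)]
[(262, 122), (263, 130), (264, 144), (265, 153), (266, 154), (267, 159), (268, 156), (269, 149), (270, 135), (271, 125)]
310,180,8 along,side mm [-32.3  -0.3]
310,183,8 along,side mm [-31.1  -0.3]
310,267,17 along,side mm [-0.6 -0. ]
```

View pics/fin.png

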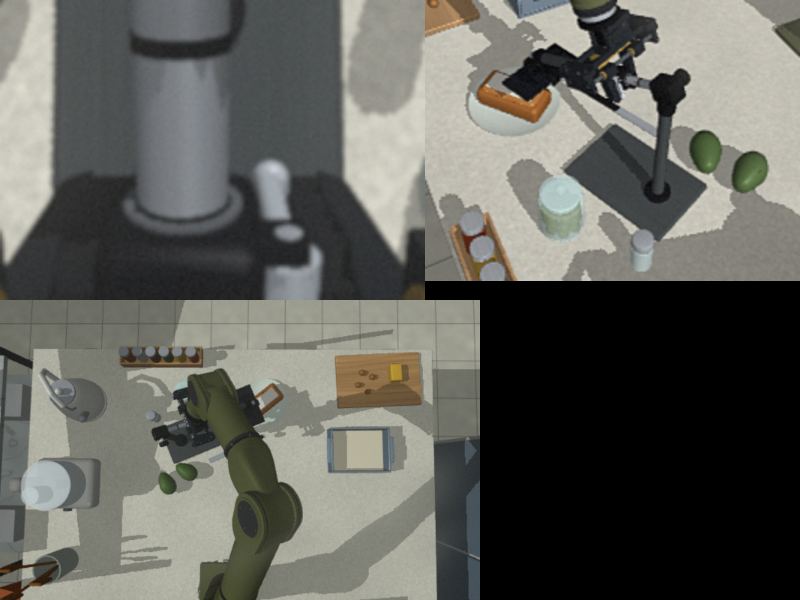

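The upper ring in the left panel puts the edge within about 0.5 mm of the mark. The lever lies flat with its tip inside the finger, and the jar, shaker, avocados, plate and dish are unmoved. I'll hold once more to confirm it is steady.

Emit:
{"name": "send_rows", "arguments": {"motion": [{"x": 0, "y": 0, "z": 0, "rx": 0, "ry": 0, "rz": 0, "jaw": 3.0}, {"x": 0, "y": 0, "z": 0, "rx": 0, "ry": 0, "rz": 0, "jaw": 3.0}, {"x": 0, "y": 0, "z": 0, "rx": 0, "ry": 0, "rz": 0, "jaw": 3.0}, {"x": 0, "y": 0, "z": 0, "rx": 0, "ry": 0, "rz": 0, "jaw": 3.0}, {"x": 0, "y": 0, "z": 0, "rx": 0, "ry": 0, "rz": 0, "jaw": 3.0}], "grip_force": 30}}

```text
clock: 8.75
tool_pos: [0.6411, 0.1088, 0.2493]
eef_rot: [0.542, 0.819, 0.104, -0.159]
contact_force: [1.8, 5.1, -18.2]
opening: 0.398
finger_force: 30.0
```

```bash
python3 st.py
```

```text
t 8.75 open mm 35.1 ff 30.0
rel C0 along CX,CY,CZ mm [-65.    4.3 -22.6] rot err [-0.005  0.002  0.007]
F in CX,CY,CZ [  3.1   3.6 -18.4]
```

The arm is still, the grip is firm and the edge is at the mark, so I'll hand in.

```bash
python3 -c "
from plant import *
print(finish_job())"
```

```text
the job is handed in; nothing more can be done
None
```

I handed the job in at about 9 s: the collar's edge measured within about 1 mm of the middle ring, the lever is closed flat, the gripper still holds both at 30 N, and nothing else on the counter looked moved; no verdict came back.

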